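# Tilt the engraving table and lock it with the index pin

## Robot

A 6-joint arm with a two-finger parallel gripper is mounted at the origin on a cart in front of the work surface, level with it; the furniture and walls round the work are solid. World frame = base frame: x ahead of the robot, y to its left, z up, the work surface at z = 0. Lengths are in m, angles in rad, forces in N, time in s.
With the tool pointing down it reaches from about 0.375 to 0.9 m from the base axis. Payload 3.1 kg.
Tool frame: the origin (TCP) lies at the very end of the fingers, on their centre line; the grasp point (between the pads) lies 19 mm behind it; z points along the fingers, y is the direction in which the jaws open and shut (so a half turn about z gives the same grasp; the last joint's range is limited). The gripper opens to 85 mm and grips with 20 to 120 N. Pads are 22 mm wide; open, the fingers measure 114 mm over their backs; the gripper's body (76 mm by 85 mm) begins 54 mm behind the grasp point. The pads swing forward as they close: fully open they stand 13 mm farther back than shut.
Start: joints at [-1.357, 0.527, 1.433, -0, 1.181, -0.178], TCP at [0.239, -0.578, 0.231] pointing down, gripper open.
Joint ranges: [-3.08, 3.08], [-0.75, 2.2], [0.22, 2.44], [-1.43, 4.57], [0, 2.65], [-2.85, 2.85]. Speed limits (rad/s): [2.79, 2.79, 3.14, 3.14, 3.14, 3.14].

## Interface

Orientations are given as a unit quaternion [x, y, z, w].
In Python, from station import * gives the robot as it stands.
- The arm moves only by the tool jog_arm, never from a script. Its argument "motion" is a list of rows, each a list of 5 numbers: the shift along the world's x, y, z in cm, then the turn about the world's z in degrees, then the closure in counts, from 0 (fully open) to 255 (shut). In form: [[tx, ty, tz, yaw, jaw], ...]. A call has 1 to 10 rows; each row shifts and turns the pose as measured when the row begins; what a row does not reach is not made up. A row lasts 1/12 s, in which the tool goes at most 41.7 mm and 7.16 degrees, less where a joint would pass 70% of its speed; a pose out of reach is approached as far as the arm can. A call with a gripper value outside its range is refused whole. The fingers move at their own pace and stop on an object; "squeeze" is the grip in N (left out, the last holds). Time passes only in rows, so rows that do not move let the fingers close. It gives the time, the measured TCP pose, the force and the opening at its end, in the units of the state.
- sense(): the state, without advancing time (a new reading comes with each control period).
- snapshot(name): name is "scene" or "top"; returns a dict with "img" (400x640x3 uint8, red, green, blue), "depth" (400x640 float32, m along the optical axis (not along the pixel's ray), 0 where there is no reading), "intrinsics" (3x3 intrinsics, pixels), "eye" and "attitude" of the camera in the world. Camera axes: x right, y down, z forward; pixel columns grow to the right and rows downward; lengths in m; the calibration is good to about 2 mm. A picture is of the moment at which its call begins.
- sign_off(): hands the job in, once; it reports no verdict.
The state is a dict: "t": time; "q": joint angles; "qd": joint speeds; "tau": joint torques, N m; "tcp_pos": TCP position; "tool_rot": TCP orientation; "force": force on the tool from outside, world axes, zero at the start; "ft_torque": the same for the moment, N m; "finger_gap": opening from 0.0 (shut) to 1.0 (fully open).
Only numpy, scipy, OpenCV 4.12 (cv2) and the standard library are available. Lean on these libraries where they do the work, as an engineer would, in place of code of your own. Each camera call takes 0.05 s, during which the arm holds its last target.

## Task

On the small steel tilting jig, swing the table by its ball-ended lever from level to its fully tilted position, until it stops. Then take the long pin from the wooden stand and push it down through the guide hole of the jig until its shoulder sits on the guide block, so that the table is locked, and let go of it. The short pin is not long enough to lock anything: leave it in the stand.

Things in the scene. Friction and masses are not known exactly. Their poses are not given: they have to be found in the camera images.
- guide_hole (a point): Steel tilting jig, fixed to the bench, base 110 x 164 mm. This point: mouth of the upright hole (12.5 mm, 3 mm chamfer) in its 40 x 40 x 20 mm guide block, 132 mm above the bench. z up, x away from the robot, y left; turned up to 0.25 rad. A wheel below has a flared 13 mm notch under the hole when the table is fully tilted. Trunnion axis: along y, 70 mm below this point.
- tilt_table (a joint): Tilt of the jig's 84 x 64 mm table, rad: 0 = level, 0.90 = fully tilted towards the robot (hard stop, notch under the guide hole). At the start 0 to 0.2. It stays where it is left; about 2 N at the lever's ball moves it.
- lever_ball (a point): Centre of the black ball (24 mm diameter) on the end of the table's 9 mm steel lever, left of the table. Relative to guide_hole, in its axes, the centre is at x = 80 sin(0.45 - tilt), y = +116, z = -70 + 80 cos(0.45 - tilt) mm: pulling it about 70 mm towards the robot along that arc tilts the table fully.
- long_pin_grip (a point): Long steel pin, upright in one hole of a wooden stand; this point is the centre of its knurled head (18 mm wide, 36 mm tall, 20 mm shoulder at its foot). Shank 10 mm wide, 41 mm long, tip tapered to 7 mm; 60 g. Its foot is 18 mm above the bench, 22 mm deep in the stand (40 mm high). Home in the jig, this point is 18 mm above guide_hole.
- short_pin_grip (a point): Short steel pin, upright in the other hole of the stand (holes 50 mm apart), same head; this point is the centre of its head. Its shank is only 18 mm long and its shoulder rests on the stand, so its head is 19 mm lower than the long pin's. To be left there. Which pin stands in which hole varies.
Things that resemble listed ones, but are neither listed nor needed, are in the scene too. Leave any green or red look-alike of the part that bears long_pin_grip alone.

How it is judged:
By the outcome, as a careful person would: the job done as asked, in the order asked, and still so for the second after the job is handed in, with the robot touching nothing.
It also fails if it takes over 51 s, if anything falls off the work surface, if the arm or the gripper's body presses on something with over 40 N, if the wrist force passes 120 N, or if a joint passes its speed limit or range.

## Working session

There is one attempt and no reset: what is moved stays moved. The work goes in short steps, Python scripts to look and compute and a tool call to move; the robot and the scene stay as the last step left them, time stands still between calls to the robot, and variables do not carry over. Pictures are saved under pics/ and viewed, and the job is handed in when it is done.

Besides the shell and the picture viewer there is one more tool, called as a command line: name --pt "numbers of a row" for each row, then --argument value for the rest. jog_arm: Moves the arm, as the interface text tells. Its arguments: {"type":"object","properties":{"motion":{"type":"array","items":{"type":"array","items":{"type":"number"}}},"squeeze":{"type":"number"}},"required":["motion"]}

```bash
mkdir -p pics; cat > h.py <<'E'
from station import *
import numpy as np, cv2
from scipy.spatial.transform import Rotation as R
def rot(s):
    a=np.array(s["attitude"],float)
    return a if a.shape==(3,3) else R.from_quat(a.ravel()).as_matrix()
def pt(s,u,v,d=None):
    K=np.array(s["intrinsics"]); 
    if d is None: d=s["depth"][int(v),int(u)]
    c=np.array([(u-K[0,2])/K[0,0],(v-K[1,2])/K[1,1],1])*d
    return rot(s)@c+np.array(s["eye"])
def ray_z(s,u,v,z):
    K=np.array(s["intrinsics"]); e=np.array(s["eye"])
    r=rot(s)@np.array([(u-K[0,2])/K[0,0],(v-K[1,2])/K[1,1],1])
    return e+r*(z-e[2])/r[2]
def proj(s,p):
    K=np.array(s["intrinsics"]);c=rot(s).T@(np.array(p)-np.array(s["eye"]));c=K@c
    return c[:2]/c[2]
def save(s,n): cv2.imwrite("pics/"+n,s["img"][:,:,::-1])
E
python3 - <<'E'
from h import *
import pickle
st=sense();print({k:np.round(v,3) for k,v in st.items()})
for n in("scene","top"):
    s=snapshot(n);save(s,n+"0.png");pickle.dump(s,open(n+"0.pkl","wb"));print(n,s["eye"],s["attitude"],s["intrinsics"])
E
```

```text
{'t': np.float64(0.0), 'q': array([-1.357,  0.528,  1.434,  0.   ,  1.181, -0.179]), 'qd': array([-0.001,  0.002, -0.002,  0.001,  0.001, -0.   ]), 'tau': array([-1.0000e-03, -4.4236e+01, -1.7802e+01, -0.0000e+00,  8.0000e-03,
       -0.0000e+00]), 'tcp_pos': array([ 0.239, -0.577,  0.23 ]), 'tool_rot': array([ 0.981,  0.195, -0.   , -0.001]), 'force': array([-0.306,  0.78 ,  0.08 ]), 'ft_torque': array([-0.058, -0.052, -0.05 ]), 'finger_gap': np.float64(1.002)}
scene [0.06735104 0.72540034 0.55035643] [-0.28645912  0.82208218 -0.45976236  0.17533007] [[406.82284619   0.         320.43408741]
 [  0.         406.82284619 201.2012238 ]
 [  0.           0.           1.        ]]
top [0.35592954 0.1501043  1.41998741] [ 0.71134283 -0.69867337  0.05547891 -0.05262116] [[519.3606489    0.         327.16193816]
 [  0.         519.3606489  200.79275249]
 [  0.           0.           1.        ]]
```

View pics/scene0.png

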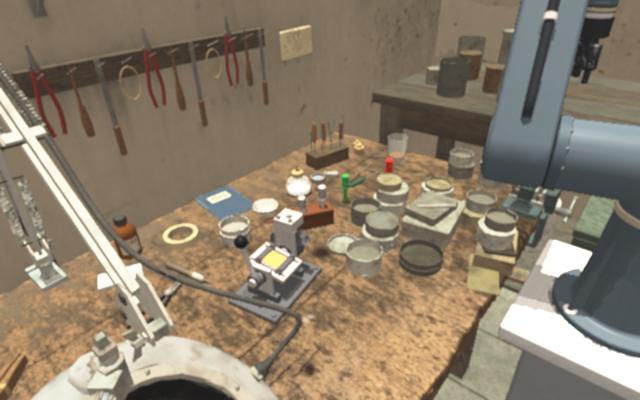

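View pics/top0.png

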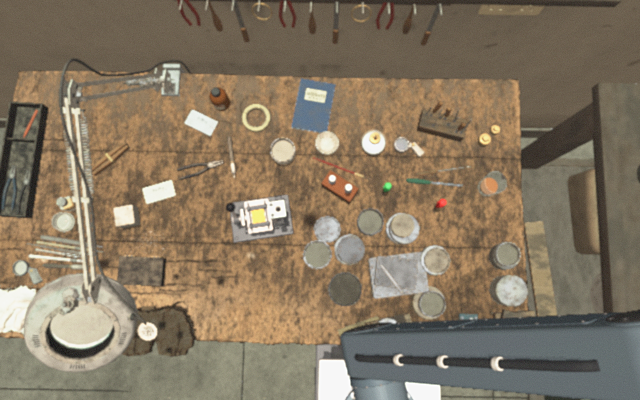

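```bash
python3 - <<'E'
from h import *
import pickle
t=pickle.load(open("top0.pkl","rb"));s=pickle.load(open("scene0.pkl","rb"))
a=t["img"][160:250,215:415];cv2.imwrite("pics/tz.png",cv2.resize(a,None,fx=4,fy=4,interpolation=2)[:,:,::-1])
a=s["img"][155:325,220:420];cv2.imwrite("pics/sz.png",cv2.resize(a,(800,600*0+680))[:600,:,::-1])
E
```

```text
(no output)
```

View pics/tz.png

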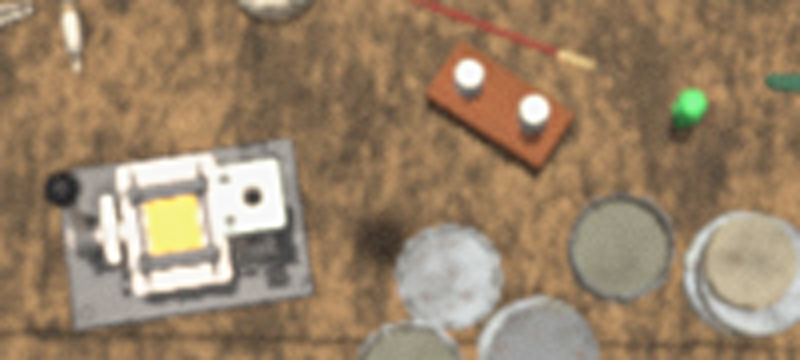

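View pics/sz.png

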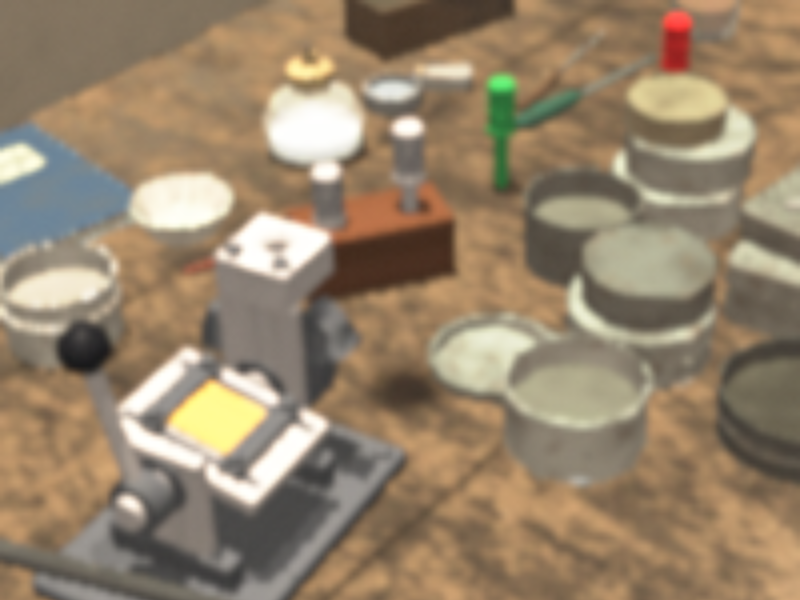

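```bash
cat > m.py <<'E'
from h import *
def blob(s,mask,u,v,r):
    m=np.zeros_like(mask);m[int(v-r):int(v+r+1),int(u-r):int(u+r+1)]=mask[int(v-r):int(v+r+1),int(u-r):int(u+r+1)]
    ys,xs=np.nonzero(m);return xs.mean(),ys.mean(),len(xs)
E
python3 - <<'E'
from m import *
import pickle
t=pickle.load(open("top0.pkl","rb"));s=pickle.load(open("scene0.pkl","rb"))
g=t["img"].astype(int).sum(2)
# pin heads (bright, low saturation)
sat=t["img"].max(2).astype(int)-t["img"].min(2)
m=(g>540)&(sat<40)
for n,u,v,z in(("long",348.5,187,.095),("short",332.2,178.5,.076)):
    b=blob(t,m,u,v,6);print(n,np.round(b,2),ray_z(t,b[0],b[1],z).round(4), t["depth"][int(v),int(u)],pt(t,u,v).round(4))
d=g<330
b=blob(t,d,278.2,209.2,3);print("hole",b,ray_z(t,b[0],b[1],.132).round(4),pt(t,283,213).round(3))
m=(g<200);b=blob(t,m,230.5,207.2,6);print("ball",b,pt(t,b[0],b[1]).round(4))
ball=b
# block top plate corners
m=((g>600)&(sat<60)).astype(np.uint8)
print(g[196:222,266:292])
# scene
S=s["img"].astype(int);gs=S.sum(2)
for n,u,v in (("ball",220+83/4,155+346/3.53),):
    pass
m=(gs<150)
b=blob(s,m,241,155+346/4,9);print("ball scene",b,pt(s,b[0],b[1]).round(4))
print("scene long top",pt(s,220+407/4,155+128/4).round(4),"hole sc",220+277/4,155+245/4,pt(s,220+290/4,155+250/4))
E
```

```text
long [348.08 187.05  38.  ] [0.5974 0.093  0.095 ] 1.3453227 [0.5973 0.0919 0.0961]
short [331.81 178.11  36.  ] [0.624  0.1353 0.076 ] 1.3730369 [0.6237 0.1342 0.0721]
hole (np.float64(277.875), np.float64(208.875), 8) [0.5319 0.2696 0.132 ] [0.522 0.257 0.13 ]
ball (np.float64(229.69387755102042), np.float64(207.18367346938774), 49) [0.531  0.3862 0.1535]
[[421 402 376 354 351 363 399 381 339 288 301 335 379 387 376 389 465 474
  469 481 490 440 342 321 318 329]
 [427 424 426 427 426 446 460 466 430 391 393 424 452 447 400 394 437 444
  468 490 490 458 368 340 320 322]
 [616 598 509 483 495 493 501 498 470 425 430 437 446 441 422 399 397 384
  429 476 478 459 387 342 320 323]
 [748 728 606 500 469 469 492 482 455 393 385 404 452 486 492 491 514 486
  408 430 457 472 393 336 316 304]
 [747 744 661 475 448 479 517 534 526 518 532 568 649 688 697 720 746 723
  543 459 469 478 406 320 323 317]
 [747 746 719 614 565 616 683 708 714 745 760 758 756 755 753 752 757 759
  620 469 501 494 418 317 340 332]
 [743 747 748 740 726 723 751 753 751 750 750 747 747 744 744 744 748 757
  649 486 50
[... 1591 characters left out ...]
722 690 621 544 525 486 433 395
  350 296 236 242 354 442 389 280]
 [639 574 692 744 729 647 577 531 507 446 392 359 327 293 279 287 285 249
  209 202 223 263 391 483 450 332]
 [700 574 682 742 728 583 396 346 303 289 252 234 200 225 247 282 311 263
  205 200 223 266 406 517 476 357]
 [705 551 632 732 736 648 367 281 289 304 269 225 227 252 263 312 325 312
  224 208 225 259 384 496 460 376]
 [597 477 517 636 707 686 423 291 304 300 281 277 289 313 332 324 347 298
  230 211 214 243 311 435 467 397]]
ball scene (np.float64(240.8953488372093), np.float64(242.72093023255815), 86) [0.5219 0.3939 0.1453]
scene long top [0.5947 0.0926 0.0928] hole sc 289.25 216.25 [0.52404262 0.2663396  0.12764678]
```

```bash
python3 - <<'E'
from m import *
import pickle
t=pickle.load(open("top0.pkl","rb"))
g=t["img"].astype(float).sum(2)
w=np.clip(745-g[203:214,273:283],0,None);yy,xx=np.mgrid[203:214,273:283]
w[w<60]=0
u,v=(w*xx).sum()/w.sum(),(w*yy).sum()/w.sum();H=ray_z(t,u,v,.132);print("hole",u,v,H)
z=lambda a,b:(215+(a-1.5)/4,160+(b-1.5)/4)
c=[ray_z(t,*z(*p),.010) for p in((77,330),(312,295),(292,140),(62,165))];print(np.round(c,3))
for a,b in((1,0),(2,3)):
    d=c[b]-c[a];print("ang y-edge",np.degrees(np.arctan2(-d[0],d[1])),np.hypot(d[0],d[1]))
for a,b in((0,3),(1,2)):
    d=c[b]-c[a];print("ang x-edge",np.degrees(np.arctan2(d[1],d[0])),np.hypot(d[0],d[1]))
B=ray_z(t,229.7,207.2,.138);print("ball",B,np.degrees(np.arctan2(-(B-H)[0],(B-H)[1])),np.linalg.norm((B-H)[:2]))
E
```

```text
hole 277.7192804661768 208.6587281479605 [0.53243212 0.26998194 0.132     ]
[[0.455 0.397 0.01 ]
 [0.482 0.239 0.01 ]
 [0.589 0.255 0.01 ]
 [0.568 0.413 0.01 ]]
ang y-edge 9.53774751902375 0.16075727773185663
ang y-edge 7.354837020016875 0.15849318949417301
ang x-edge 7.747805785203027 0.11392617137788107
ang x-edge 8.911108331624742 0.10784006436564006
ball [0.53308763 0.38904375 0.138     ] -0.31544501137861664 0.11906361687510958
```

jog_arm --pt "2.5 3 1 7 255" --pt "2.5 3 0 7 255" --pt "2.5 3 0 7 255" --pt "2.5 3 0 7 255" --pt "2.5 3 0 7 255" --pt "2 3.5 0 7 255" --pt "2 3.5 0 7 255" --pt "2 3.5 0 7 255" --pt "2 3.5 0 7 255" --pt "2 3.5 0 7 255" --squeeze 40

```text
t: 0.93
tcp_pos: [0.4631, -0.2472, 0.2361]
tool_rot: [0.683, 0.73, -0.001, -0.001]
force: [0.7, 0.1, 1.2]
finger_gap: -0.0
```

jog_arm --pt "1 4 0 4.6 255" --pt "1 4 0 0 255" --pt "1 4 0 0 255" --pt "1 4 0 0 255" --pt "1 4 0 0 255" --pt "1 4 0 0 255" --pt "1 4 0 0 255" --pt "1 4 0 0 255" --pt "1 4 0 0 255" --pt "1 4 0 0 255"

```text
t: 1.77
tcp_pos: [0.5607, 0.1577, 0.2335]
tool_rot: [0.65, 0.76, -0.002, -0.002]
force: [1.0, -0.5, 0.2]
finger_gap: 0.0
```

jog_arm --pt "0.5 4 0 0 255" --pt "0.5 4 0 0 255" --pt "0.5 4 0 0 255" --pt "0.5 4 0 0 255" --pt "0 4 0 0 255" --pt "0 2 0 0 255" --pt "0 0 0 0 255"

```text
t: 2.35
tcp_pos: [0.5781, 0.3943, 0.2291]
tool_rot: [0.647, 0.763, -0.003, -0.004]
force: [0.8, 0.8, -0.0]
finger_gap: -0.002
```

jog_arm --pt "0 0 -3.5 0 255" --pt "0 0 -3.5 0 255" --pt "0 0 -3.5 -1 255" --pt "0.1 0.1 -0.4 0 255" --pt "0 0 0 0 255"

```text
t: 2.77
tcp_pos: [0.5786, 0.3957, 0.1178]
tool_rot: [0.652, 0.759, -0.002, -0.002]
force: [0.8, 0.3, 0.6]
finger_gap: -0.001
```

```bash
python3 - <<'E'
from h import *
for n in("scene","top"):
    s=snapshot(n)
    a=s["img"][180:330,200:360] if n=="scene" else s["img"][160:250,200:360]
    cv2.imwrite("pics/a_%s.png"%n,cv2.resize(a,None,fx=4,fy=4,interpolation=2)[:,:,::-1])
E
```

```text
(no output)
```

View pics/a_scene.png

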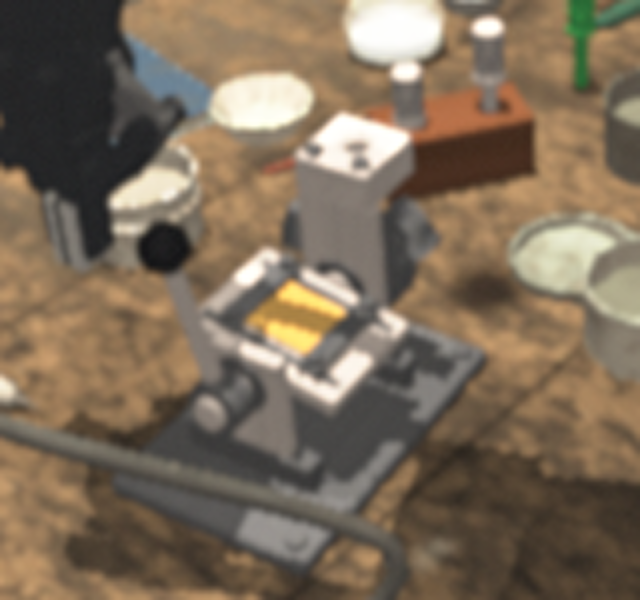

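View pics/a_top.png

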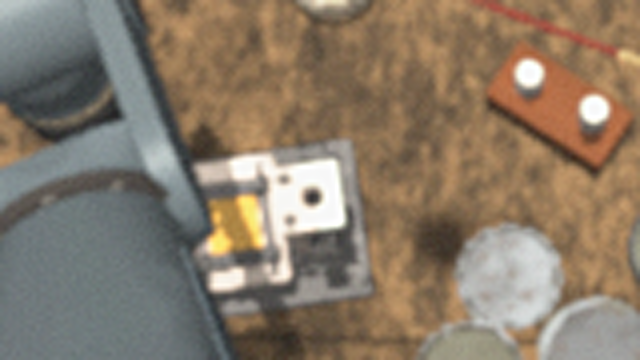

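jog_arm --pt "-1 -0.15 0 0 255" --pt "-1 -0.15 0 0 255" --pt "-1 -0.15 0 0 255" --pt "-0.7 -0.1 0 0 255" --pt "-0.7 -0.1 0 0 255" --pt "-0.7 -0.1 0 0 255" --pt "-0.7 -0.1 0 0 255"

```text
t: 3.45
tcp_pos: [0.529, 0.3876, 0.1323]
tool_rot: [0.652, 0.758, 0.012, 0.006]
force: [2.1, 0.6, -1.5]
finger_gap: 0.001
```

```bash
python3 - <<'E'
from h import *
st=sense();print({k:np.round(v,3) for k,v in st.items()})
s=snapshot("scene")
a=s["img"][130:330,160:360]
cv2.imwrite("pics/b.png",cv2.resize(a,None,fx=3,fy=3,interpolation=2)[:,:,::-1])
cv2.imwrite("pics/bf.png",s["img"][:,:,::-1])
E
```

```text
{'t': np.float64(3.45), 'q': array([ 4.630e-01,  6.740e-01,  1.456e+00, -1.000e-03,  9.850e-01,
        3.140e-01]), 'qd': array([ 0.044, -0.108,  0.222, -0.005, -0.137,  0.044]), 'tau': array([ 8.2400e-01, -4.8091e+01, -1.4831e+01,  3.0100e-01,  5.2400e-01,
       -2.0000e-02]), 'tcp_pos': array([0.529, 0.388, 0.132]), 'tool_rot': array([0.652, 0.758, 0.012, 0.006]), 'force': array([ 2.129,  0.622, -1.45 ]), 'ft_torque': array([-0.053, -0.338,  0.014]), 'finger_gap': np.float64(0.001)}
```

View pics/b.png

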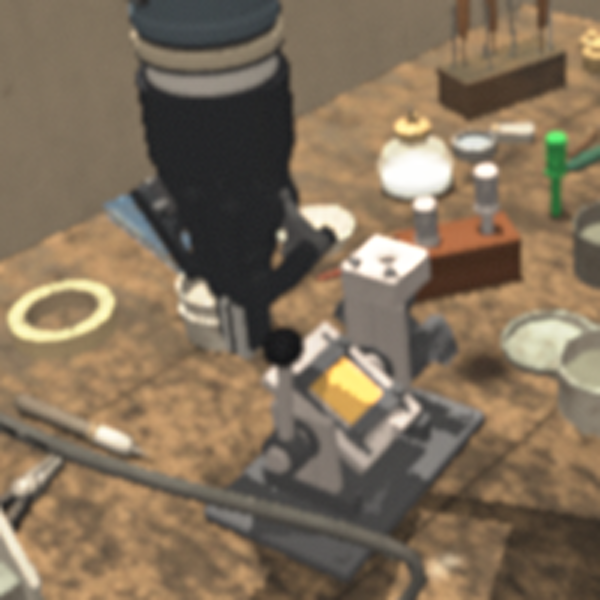

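View pics/bf.png

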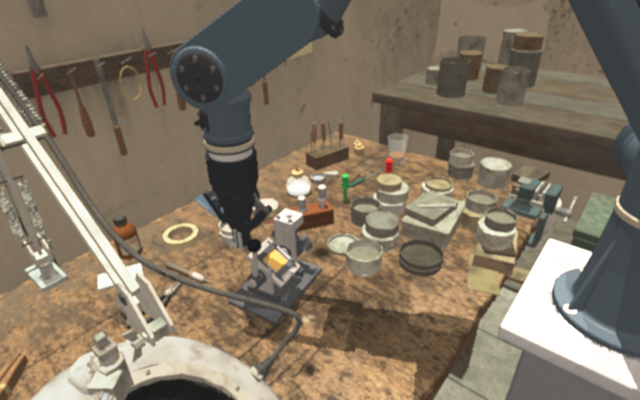

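jog_arm --pt "-1 -0.15 -0.5 0 255" --pt "-1 -0.15 -0.5 0 255" --pt "-0.5 0 -0.2 0 255"

```text
t: 3.75
tcp_pos: [0.5036, 0.3856, 0.1228]
tool_rot: [0.652, 0.758, 0.015, 0.006]
force: [2.3, -2.5, 0.2]
finger_gap: 0.001
```

jog_arm --pt "-0.5 0 0 0 255" --pt "-0.5 0 0 0 255"

```text
t: 3.92
tcp_pos: [0.5025, 0.3864, 0.1239]
tool_rot: [0.651, 0.759, 0.023, 0.014]
force: [12.9, -2.5, -5.9]
finger_gap: -0.004
```

```bash
python3 - <<'E'
from h import *
s=snapshot("scene")
a=s["img"][130:330,160:360]
cv2.imwrite("pics/c.png",cv2.resize(a,None,fx=3,fy=3,interpolation=2)[:,:,::-1])
E
```

```text
(no output)
```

View pics/c.png

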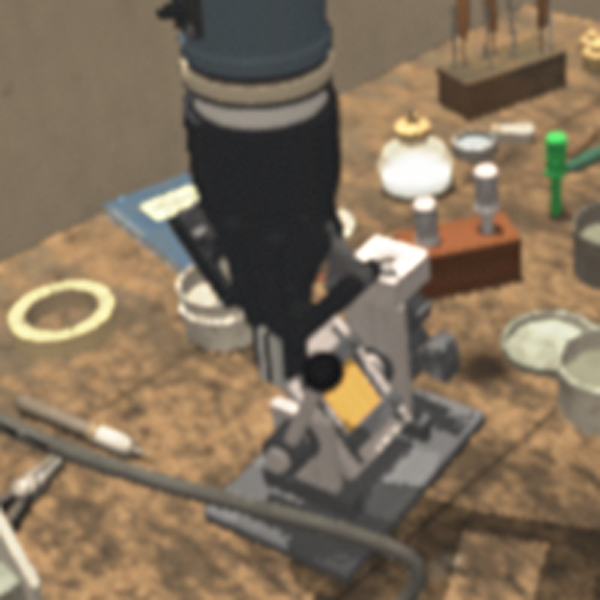

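jog_arm --pt "2 0.3 0 0 255" --pt "1.5 0.2 0 0 255" --pt "0 0 3 0 255" --pt "0 0 4 0 255" --pt "0 0 4 0 255" --pt "0 0 1 0 255"

```text
t: 4.47
tcp_pos: [0.5315, 0.3896, 0.2389]
tool_rot: [0.651, 0.759, 0.012, 0.007]
force: [0.4, 1.2, 0.7]
finger_gap: 0.003
```

```bash
python3 - <<'E'
from m import *
st=sense();print({k:np.round(v,3) for k,v in st.items()})
print(R.from_quat(st["tool_rot"]).as_matrix().round(3))
s=snapshot("scene")
a=s["img"][130:330,160:360]
cv2.imwrite("pics/d.png",cv2.resize(a,None,fx=3,fy=3,interpolation=2)[:,:,::-1])
b=blob(s,s["img"].astype(int).sum(2)<120,268,253,7);print(b)
for z in(.13,.134,.138):print(ray_z(s,b[0],b[1],z))
E
```

```text
{'t': np.float64(4.467), 'q': array([ 0.465,  0.556,  1.355, -0.005,  1.202,  0.315]), 'qd': array([ 0.   , -0.07 , -0.069,  0.011,  0.246, -0.001]), 'tau': array([-5.4000e-02, -4.2331e+01, -1.5894e+01, -4.1000e-02,  2.9600e-01,
       -2.0000e-03]), 'tcp_pos': array([0.532, 0.39 , 0.239]), 'tool_rot': array([0.651, 0.759, 0.012, 0.007]), 'force': array([0.401, 1.163, 0.72 ]), 'ft_torque': array([-0.028,  0.007, -0.015]), 'finger_gap': np.float64(0.003)}
[[-0.151  0.988  0.027]
 [ 0.988  0.151  0.009]
 [ 0.005  0.028 -1.   ]]
(np.float64(266.89719626168227), np.float64(253.7289719626168), 107)
[0.48132157 0.37528949 0.13      ]
[0.47738234 0.37862106 0.134     ]
[0.47344311 0.38195262 0.138     ]
```

View pics/d.png

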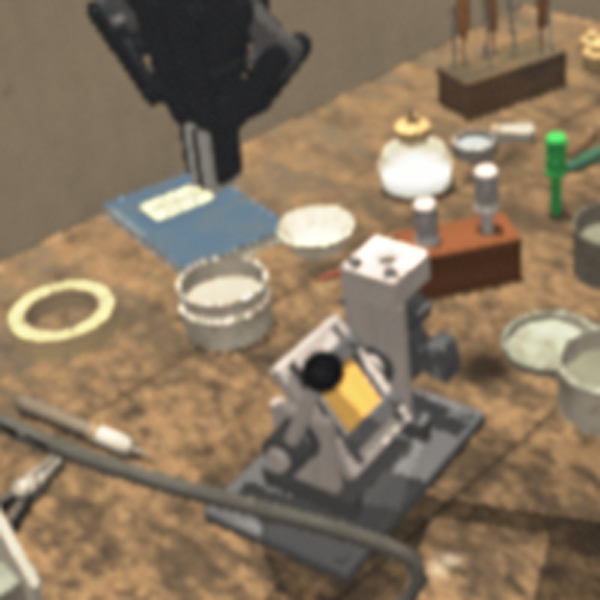

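jog_arm --pt "0.8 -3.8 0 -6.5 50" --pt "0.8 -3.8 0 -6.5 50" --pt "0.8 -3.8 0 -6.5 50" --pt "0.8 -3.8 0 -6.5 50" --pt "0.8 -3.8 0 -6.5 50" --pt "0.8 -3.8 0 -6.5 50" --pt "0.8 -3.5 0 -2 50" --pt "0.5 -2 0 0 50" --pt "0 0 0 0 50"

```text
t: 5.27
tcp_pos: [0.5809, 0.1006, 0.2302]
tool_rot: [0.882, 0.471, 0.001, 0.004]
force: [0.1, 0.7, -0.2]
finger_gap: 0.805
```

```bash
cat > st.py <<'E'
from h import *
st=sense();M=R.from_quat(st["tool_rot"]).as_matrix()
print(st["t"],st["tcp_pos"].round(4),"F",st["force"].round(1),"gap",st["finger_gap"],"z",M[:,2].round(3),"yaw",np.degrees(np.arctan2(M[1,0],M[0,0])).round(1),"T",st["ft_torque"].round(2))
E
python3 st.py
```

```text
5.2667 [0.5809 0.1006 0.2302] F [ 0.1  0.7 -0.2] gap 0.8052580501094847 z [ 0.006 -0.006 -1.   ] yaw 56.1 T [ 0.04 -0.07  0.05]
```

jog_arm --pt "1.6 -0.7 -3 0 50" --pt "0 0 -3.5 0 50" --pt "0 0 -3.5 0 50" --pt "0 0 0 0 50" --pt "0 0 0 0 50"

```text
t: 5.68
tcp_pos: [0.5937, 0.0952, 0.1248]
tool_rot: [0.883, 0.469, -0.001, 0.0]
force: [0.0, 0.3, 1.1]
finger_gap: 0.804
```

```bash
python3 st.py; python3 - <<'E'
from h import *
for n in("scene","top"):
    s=snapshot(n)
    a=s["img"][130:250,230:390] if n=="scene" else s["img"][140:260,260:420]
    cv2.imwrite("pics/e_%s.png"%n,cv2.resize(a,None,fx=4,fy=4,interpolation=2)[:,:,::-1])
E
```

```text
5.6833 [0.5937 0.0952 0.1248] F [0.  0.3 1.1] gap 0.8041446517768135 z [-0.001 -0.001 -1.   ] yaw 55.9 T [ 0.04 -0.03 -0.  ]
```

View pics/e_scene.png

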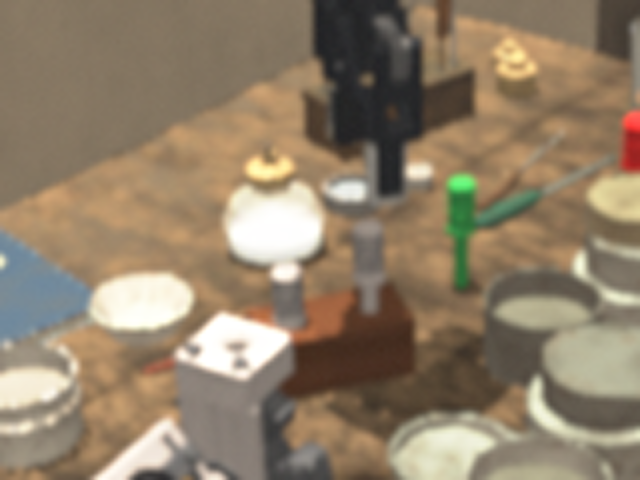

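View pics/e_top.png

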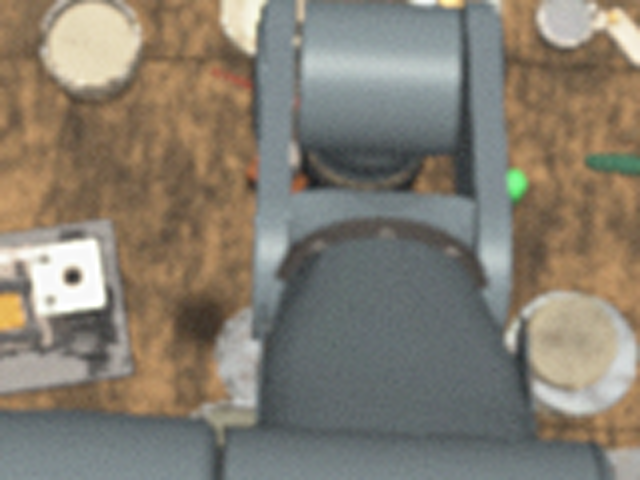

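jog_arm --pt "0.35 -0.2 -2 0 50" --pt "0 0 -2 0 50" --pt "0 0 -1.5 0 50" --pt "0.1 0 -0.5 0 50" --pt "0 0 0 0 50"

```text
t: 6.2
tcp_pos: [0.6057, 0.0966, 0.0762]
tool_rot: [0.882, 0.471, 0.009, 0.006]
force: [0.0, -0.1, 0.8]
finger_gap: 0.805
```

```bash
python3 st.py; python3 - <<'E'
from h import *
s=snapshot("scene")
a=s["img"][130:250,230:390]
cv2.imwrite("pics/f.png",cv2.resize(a,None,fx=4,fy=4,interpolation=2)[:,:,::-1])
E
```

```text
6.2 [0.6057 0.0966 0.0762] F [ 0.  -0.1  0.8] gap 0.8049338297169513 z [ 0.022 -0.001 -1.   ] yaw 56.2 T [ 0.03 -0.02  0.03]
```

View pics/f.png

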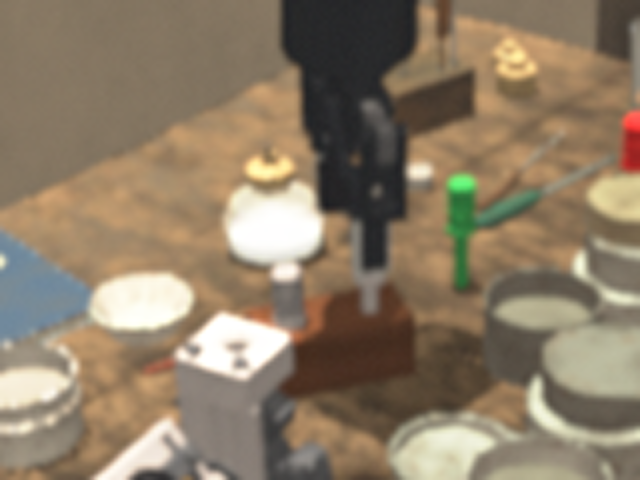

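jog_arm --pt "0 0 0 0 50"

```text
t: 6.33
tcp_pos: [0.6067, 0.0969, 0.0784]
tool_rot: [0.882, 0.471, 0.011, 0.007]
force: [-0.6, -0.3, 1.0]
finger_gap: 0.803
```

```bash
python3 st.py
```

```text
6.3333 [0.6067 0.0969 0.0784] F [-0.6 -0.3  1. ] gap 0.8029554963466685 z [ 0.025 -0.001 -1.   ] yaw 56.2 T [-0.    0.02  0.04]
```

jog_arm --pt "0 0 0 0 50"

```text
t: 6.42
tcp_pos: [0.6077, 0.0971, 0.0801]
tool_rot: [0.882, 0.471, 0.012, 0.007]
force: [1.0, 0.4, -0.5]
finger_gap: 0.807
```

```bash
python3 st.py
```

```text
6.4167 [0.6077 0.0971 0.0801] F [ 1.   0.4 -0.5] gap 0.8071743773471439 z [ 0.028 -0.001 -1.   ] yaw 56.2 T [ 0.    0.03 -0.02]
```

jog_arm --pt "-0.3 -0.1 1 0 50" --pt "-0.4 -0.1 1 0 50" --pt "-0.4 -0.1 1 0 50"

```text
t: 6.67
tcp_pos: [0.5966, 0.0942, 0.1131]
tool_rot: [0.882, 0.471, 0.013, 0.007]
force: [0.7, 0.1, 0.2]
finger_gap: 0.806
```

```bash
python3 st.py;python3 -c "
from h import *
print(sense()['qd'].round(3),sense()['q'].round(3))"
```

```text
6.6667 [0.5966 0.0942 0.1131] F [0.7 0.1 0.2] gap 0.8057708053976127 z [ 0.029 -0.001 -1.   ] yaw 56.2 T [ 0.    0.   -0.01]
[-0.025 -0.262  0.055  0.001  0.189 -0.027] [-2.800e-02  6.430e-01  1.609e+00 -1.000e-03  8.610e-01  5.620e-01]
```

jog_arm --pt "0 0 0 0 50" --pt "0 0 0 0 50"

```text
t: 6.83
tcp_pos: [0.5973, 0.0939, 0.1177]
tool_rot: [0.882, 0.471, 0.015, 0.009]
force: [0.0, 0.3, 0.2]
finger_gap: 0.801
```

```bash
python3 st.py;python3 -c "
from h import *
print(sense()['qd'].round(3),sense()['q'].round(3))"
```

```text
6.8333 [0.5973 0.0939 0.1177] F [0.  0.3 0.2] gap 0.8013066671715363 z [ 0.035 -0.001 -0.999] yaw 56.2 T [-0.03  0.05  0.03]
[-0.003 -0.043 -0.002 -0.002  0.013 -0.001] [-2.900e-02  6.350e-01  1.609e+00 -1.000e-03  8.630e-01  5.610e-01]
```

jog_arm --pt "0 0 0 0 50" --pt "0 0 0 0 50"

```text
t: 7.0
tcp_pos: [0.5976, 0.0937, 0.1189]
tool_rot: [0.882, 0.471, 0.016, 0.009]
force: [0.1, -0.3, 1.2]
finger_gap: 0.805
```

```bash
python3 st.py;python3 -c "
from h import *
print(sense()['qd'].round(3),sense()['q'].round(3))"
```

```text
7.0 [0.5976 0.0937 0.1189] F [ 0.1 -0.3  1.2] gap 0.8049526337972613 z [ 0.037 -0.001 -0.999] yaw 56.2 T [-0.01 -0.06 -0.04]
[-0.001 -0.004  0.002  0.001 -0.001  0.   ] [-2.900e-02  6.330e-01  1.609e+00 -1.000e-03  8.630e-01  5.610e-01]
```

jog_arm --pt "0 0 -3.2 0 50" --pt "0 0 0 0 50" --pt "0 0 0 0 50"

```text
t: 7.25
tcp_pos: [0.5987, 0.0937, 0.0863]
tool_rot: [0.882, 0.471, 0.017, 0.01]
force: [0.8, 0.0, 0.5]
finger_gap: 0.805
```

```bash
python3 st.py
```

```text
7.25 [0.5987 0.0937 0.0863] F [0.8 0.  0.5] gap 0.8048024242455618 z [ 0.038 -0.002 -0.999] yaw 56.2 T [ 0.03 -0.   -0.04]
```

jog_arm --pt "-0.1 -0.1 -2.3 0 50" --pt "0 0 0 0 50" --pt "0 0 0 0 50"

```text
t: 7.5
tcp_pos: [0.5986, 0.0927, 0.0646]
tool_rot: [0.882, 0.471, 0.017, 0.01]
force: [0.3, 0.6, -0.2]
finger_gap: 0.808
```

```bash
python3 st.py; python3 - <<'E'
from h import *
s=snapshot("scene")
a=s["img"][130:250,230:390]
cv2.imwrite("pics/g.png",cv2.resize(a,None,fx=4,fy=4,interpolation=2)[:,:,::-1])
E
```

```text
7.5 [0.5986 0.0927 0.0646] F [ 0.3  0.6 -0.2] gap 0.808268692044299 z [ 0.039 -0.001 -0.999] yaw 56.2 T [ 0.04 -0.03  0.01]
```

View pics/g.png

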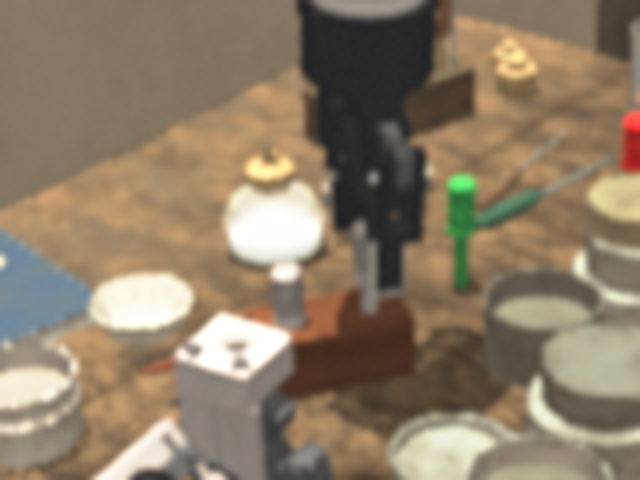

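jog_arm --pt "0 0 0 0 255" --pt "0 0 0 0 255" --pt "0 0 0 0 255" --pt "0 0 0 0 255" --pt "0 0 0 0 255" --pt "0 0 0 0 255" --squeeze 50

```text
t: 8.05
tcp_pos: [0.5997, 0.0932, 0.0697]
tool_rot: [0.882, 0.471, 0.019, 0.011]
force: [-0.4, 0.1, 0.4]
finger_gap: 0.191
```

```bash
python3 st.py
```

```text
8.05 [0.5997 0.0932 0.0697] F [-0.4  0.1  0.4] gap 0.19059279428237 z [ 0.044 -0.001 -0.999] yaw 56.2 T [0.03 0.08 0.02]
```

jog_arm --pt "0 0 1 0 255" --pt "0 0 4 0 255" --pt "0 0 4 0 255" --pt "0 0 4 0 255" --pt "0 0 2 0 255" --pt "0 0 0 0 255" --pt "0 0 0 0 255"

```text
t: 8.63
tcp_pos: [0.599, 0.0928, 0.2287]
tool_rot: [0.882, 0.471, 0.02, 0.012]
force: [0.3, 0.2, -1.4]
finger_gap: 0.191
```

```bash
python3 st.py; python3 - <<'E'
from h import *
s=snapshot("scene")
a=s["img"][80:250,230:430]
cv2.imwrite("pics/i.png",cv2.resize(a,None,fx=3.5,fy=3.5,interpolation=2)[:,:,::-1])
E
```

```text
8.6333 [0.599  0.0928 0.2287] F [ 0.3  0.2 -1.4] gap 0.19065960523599984 z [ 0.046 -0.002 -0.999] yaw 56.3 T [ 0.03 -0.01 -0.04]
```

View pics/i.png

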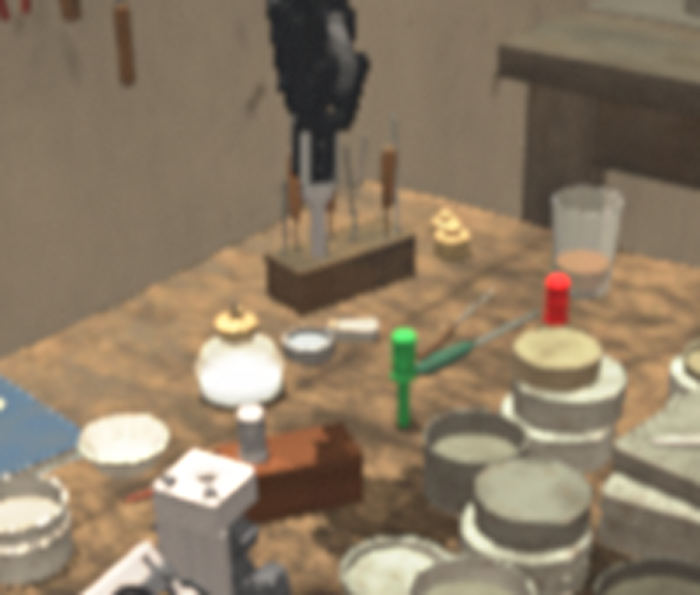

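jog_arm --pt "-1.3 3.5 0 7 255" --pt "-1.3 3.5 0 7 255" --pt "-1.3 3.5 0 7 255" --pt "-1.3 3.5 0 7 255" --pt "-1.3 3.5 0 7 255" --pt "0 0 0 7 255" --pt "0 0 0 0 255" --pt "0 0 0 0 255"

```text
t: 9.35
tcp_pos: [0.524, 0.2708, 0.214]
tool_rot: [0.646, 0.763, 0.013, -0.002]
force: [0.5, -0.2, -0.7]
finger_gap: 0.19
```

```bash
python3 st.py
```

```text
9.35 [0.524  0.2708 0.214 ] F [ 0.5 -0.2 -0.7] gap 0.1896293269641632 z [ 0.014  0.022 -1.   ] yaw 99.5 T [-0.05  0.03  0.04]
```

jog_arm --pt "0.8 -0.1 0 0 255" --pt "0 0 0 0 255" --pt "0 0 0 0 255"

```text
t: 9.6
tcp_pos: [0.5323, 0.2673, 0.211]
tool_rot: [0.649, 0.76, 0.011, -0.003]
force: [-0.5, -0.0, -0.5]
finger_gap: 0.194
```

```bash
python3 st.py; python3 - <<'E'
from h import *
import pickle
s=snapshot("scene");pickle.dump(s,open("j.pkl","wb"))
a=s["img"][140:260,230:350]
cv2.imwrite("pics/j.png",cv2.resize(a,None,fx=5,fy=5,interpolation=2)[:,:,::-1])
print(proj(s,[.5324,.27,.132]),proj(s,sense()["tcp_pos"]))
E
```

```text
9.6 [0.5323 0.2673 0.211 ] F [-0.5 -0.  -0.5] gap 0.19400353841286147 z [ 0.009  0.02  -1.   ] yaw 99.0 T [-0.03  0.04  0.03]
[287.8045884  214.96496942] [285.80930189 177.31623755]
```

View pics/j.png

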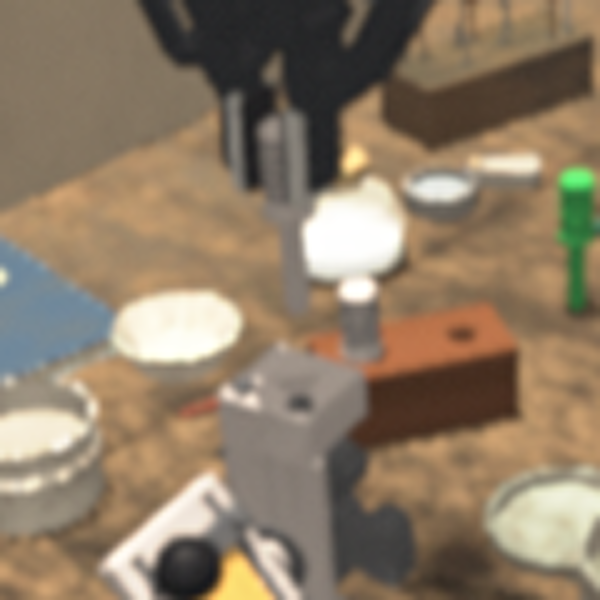

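```bash
python3 - <<'E'
from h import *
import pickle
s=pickle.load(open("j.pkl","rb"))
f=lambda x,y:(230+(x-2)/5,140+(y-2)/5)
H=np.array([.5324,.27,.132])
for z in(.132,.16,.165,.237,.242):print(z,proj(s,[H[0],H[1],z]))
for n,p in(("tip",(297,312)),("shoulder",(287,212)),("top",(272,120))):
    u=f(*p);print(n,u,s["depth"][int(round(u[1])),int(round(u[0]))],pt(s,int(round(u[0])),int(round(u[1]))).round(4))
for z in(.158,.162,.166):print("tip",ray_z(s,*f(297,312),z))
for z in(.235,.239,.243):print("top",ray_z(s,*f(272,118),z))
u=f(289,372);print(pt(s,*u), ray_z(s,*u,.132))
E
```

```text
0.132 [287.8045884  214.96496942]
0.16 [286.80715435 202.33095541]
0.165 [286.62501959 200.02394261]
0.237 [283.85694502 164.96208275]
0.242 [283.65402724 162.39182161]
tip (289.0, 202.0) 0.7555171 [0.5289 0.2677 0.1609]
shoulder (287.0, 182.0) 0.7282244 [0.5261 0.2717 0.2057]
top (284.0, 163.6) 0.7220714 [0.5362 0.2657 0.2361]
tip [0.53230772 0.2643178  0.158     ]
tip [0.52756757 0.26901845 0.162     ]
tip [0.52282743 0.2737191  0.166     ]
top [0.54014088 0.26171817 0.235     ]
top [0.53414398 0.26759954 0.239     ]
top [0.52814709 0.27348091 0.243     ]
[0.53668601 0.26667398 0.13079034] [0.53533286 0.26799654 0.132     ]
```

jog_arm --pt "0.25 0.35 0 0 255" --pt "0 0 0 0 255" --pt "0 0 0 0 255" --pt "0 0 -1.5 0 255" --pt "0 0 0 0 255" --pt "0 0 0 0 255"

```text
t: 10.15
tcp_pos: [0.5383, 0.2687, 0.1972]
tool_rot: [0.652, 0.758, 0.012, -0.002]
force: [0.4, -0.1, -0.4]
finger_gap: 0.188
```

```bash
cat > look.py <<'E'
from h import *
import sys
exec(open("st.py").read())
s=snapshot("scene")
a=s["img"][140:260,230:350]
cv2.imwrite("pics/%s.png"%sys.argv[1],cv2.resize(a,None,fx=5,fy=5,interpolation=2)[:,:,::-1])
E
python3 look.py k
```

```text
10.15 [0.5383 0.2687 0.1972] F [ 0.4 -0.1 -0.4] gap 0.18805019857352448 z [ 0.014  0.021 -1.   ] yaw 98.6 T [ 0.02 -0.01  0.01]
```

View pics/k.png

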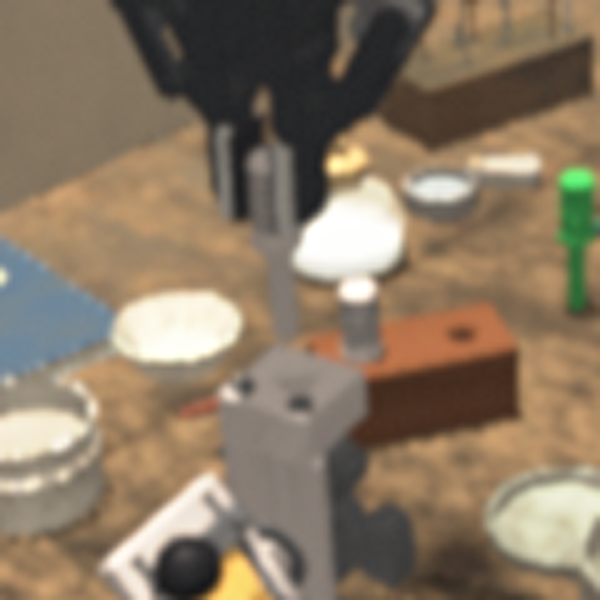

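jog_arm --pt "-0.35 0.2 0 0 255" --pt "0 0 0 0 255" --pt "0 0 0 0 255"

```text
t: 10.45
tcp_pos: [0.5343, 0.2709, 0.1983]
tool_rot: [0.652, 0.758, 0.012, -0.001]
force: [0.5, -0.4, -0.2]
finger_gap: 0.195
```

```bash
python3 look.py l
```

```text
10.45 [0.5343 0.2709 0.1983] F [ 0.5 -0.4 -0.2] gap 0.19460609156490405 z [ 0.014  0.021 -1.   ] yaw 98.6 T [0.01 0.02 0.05]
```

View pics/l.png

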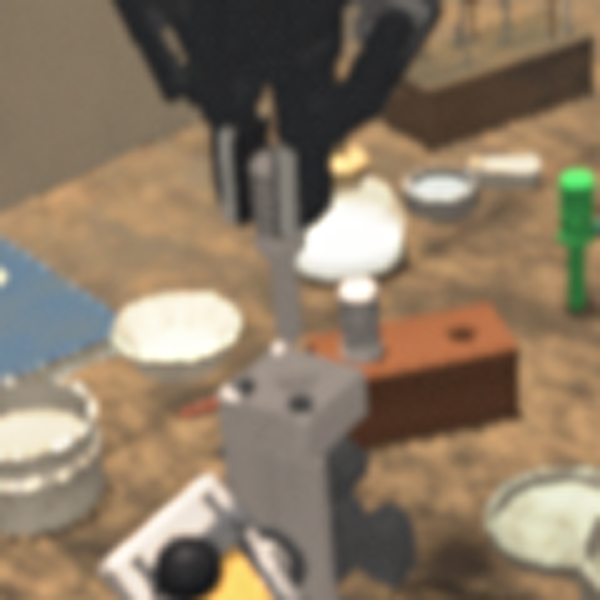

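jog_arm --pt "0 0 -1.8 0 255" --pt "0 0 -0.6 0 255" --pt "0 0 -0.3 0 255"

```text
t: 10.75
tcp_pos: [0.5363, 0.2726, 0.181]
tool_rot: [0.652, 0.758, 0.017, 0.001]
force: [-5.5, -2.2, 17.0]
finger_gap: 0.189
```

```bash
python3 look.py m1
```

```text
10.75 [0.5363 0.2726 0.181 ] F [-5.5 -2.2 17. ] gap 0.1892489719769343 z [ 0.022  0.024 -0.999] yaw 98.7 T [-0.49  1.2   0.05]
```

View pics/m1.png

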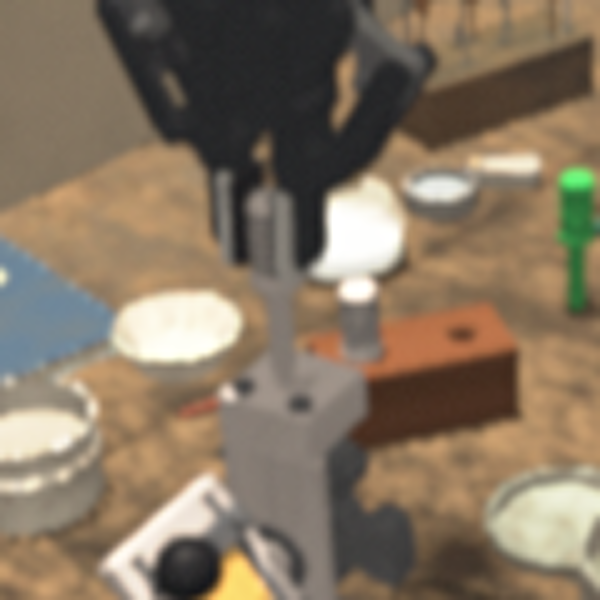

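jog_arm --pt "-0.35 -0.2 0.5 0 255" --pt "0 0 0 0 255" --pt "0 0 0 0 255"

```text
t: 11.05
tcp_pos: [0.5332, 0.2709, 0.1889]
tool_rot: [0.651, 0.759, 0.018, 0.002]
force: [-0.1, 0.2, -0.9]
finger_gap: 0.187
```

```bash
python3 look.py n1
```

```text
11.05 [0.5332 0.2709 0.1889] F [-0.1  0.2 -0.9] gap 0.18718902864953377 z [ 0.027  0.025 -0.999] yaw 98.7 T [-0.03  0.04  0.09]
```

View pics/n1.png

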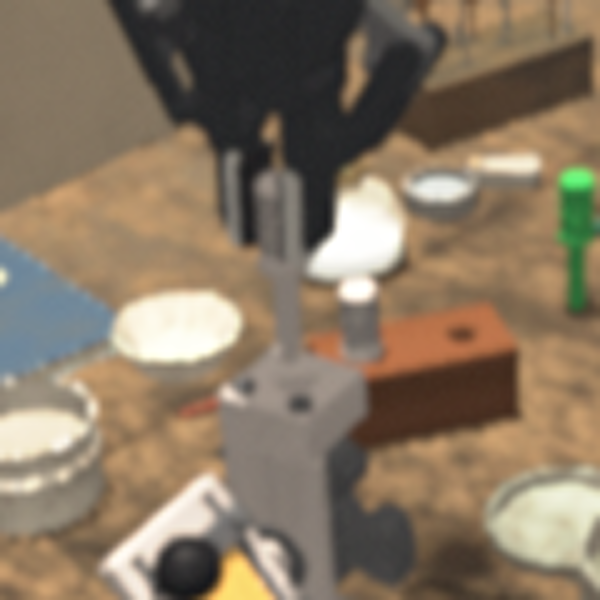

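jog_arm --pt "-0.1 -0.05 -1.6 0 255" --pt "-0.1 0 -0.4 0 255"

```text
t: 11.27
tcp_pos: [0.5359, 0.2725, 0.1771]
tool_rot: [0.651, 0.758, 0.024, 0.005]
force: [-7.2, -3.0, 19.2]
finger_gap: 0.186
```

```bash
python3 look.py o1
```

```text
11.2667 [0.5359 0.2725 0.1771] F [-7.2 -3.  19.2] gap 0.18587617691659913 z [ 0.039  0.03  -0.999] yaw 98.7 T [-0.6   1.42  0.01]
```

View pics/o1.png

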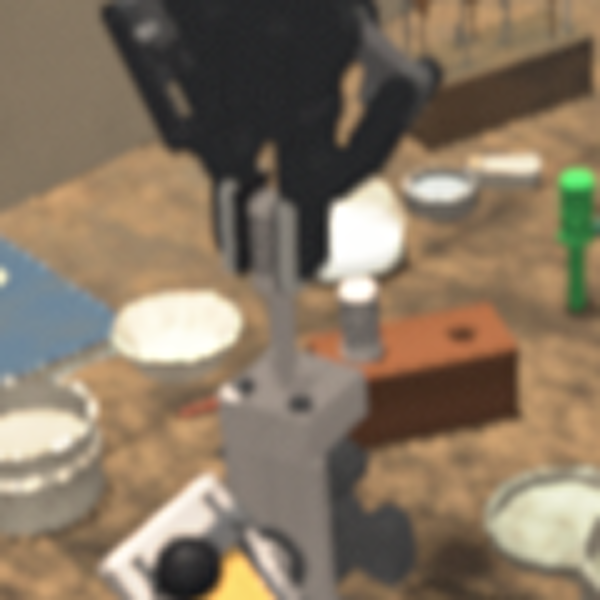

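jog_arm --pt "-0.5 -0.25 0.1 0 255" --pt "-0.3 -0.1 -0.3 0 255"

```text
t: 11.48
tcp_pos: [0.5295, 0.2695, 0.1773]
tool_rot: [0.651, 0.759, 0.026, 0.007]
force: [0.1, -0.6, -0.1]
finger_gap: 0.195
```

```bash
python3 look.py p1
```

```text
11.4833 [0.5295 0.2695 0.1773] F [ 0.1 -0.6 -0.1] gap 0.19526363828283974 z [ 0.044  0.031 -0.999] yaw 98.8 T [ 0.09 -0.05 -0.06]
```

View pics/p1.png

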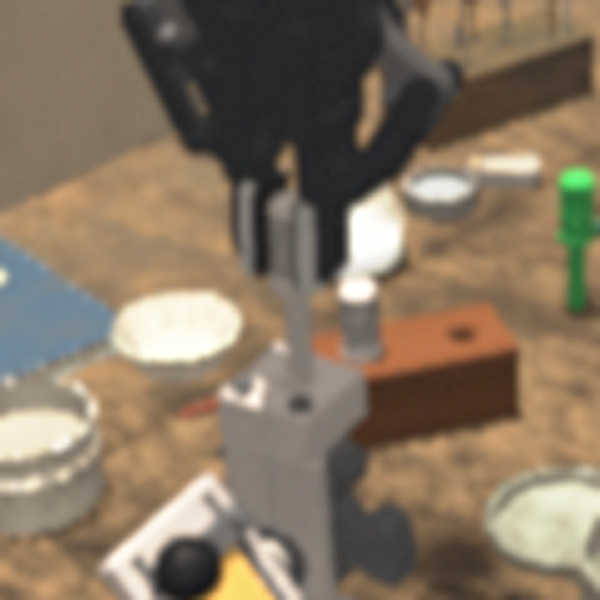

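jog_arm --pt "0.2 0.1 -0.1 0 255" --pt "0 0 -0.8 0 255"

```text
t: 11.7
tcp_pos: [0.5309, 0.271, 0.1669]
tool_rot: [0.651, 0.758, 0.026, 0.006]
force: [0.0, 0.7, -0.1]
finger_gap: 0.19
```

```bash
python3 look.py q1
```

```text
11.7 [0.5309 0.271  0.1669] F [ 0.   0.7 -0.1] gap 0.18990502729954561 z [ 0.043  0.032 -0.999] yaw 98.7 T [0.11 0.1  0.02]
```

View pics/q1.png

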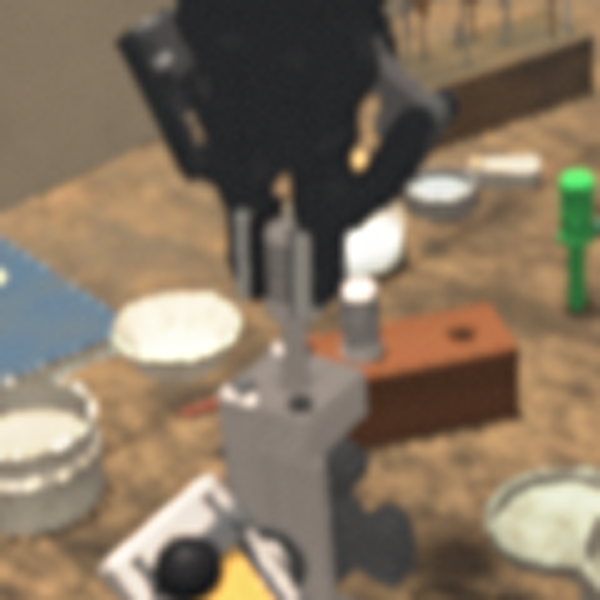

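jog_arm --pt "0 0 -1.0 0 255" --pt "0 0 -0.3 0 255"

```text
t: 11.92
tcp_pos: [0.5301, 0.2709, 0.149]
tool_rot: [0.651, 0.758, 0.025, 0.005]
force: [0.3, 0.8, -0.2]
finger_gap: 0.191
```

```bash
python3 st.py
```

```text
11.9167 [0.5301 0.2709 0.149 ] F [ 0.3  0.8 -0.2] gap 0.19067207459913899 z [ 0.04   0.032 -0.999] yaw 98.7 T [ 0.07 -0.07  0.01]
```

jog_arm --pt "0 0 -0.5 0 255" --pt "0 0 -0.2 0 255"

```text
t: 12.08
tcp_pos: [0.5304, 0.2709, 0.1396]
tool_rot: [0.651, 0.758, 0.025, 0.005]
force: [0.5, 1.8, 0.6]
finger_gap: 0.194
```

```bash
python3 look.py r1
```

```text
12.0833 [0.5304 0.2709 0.1396] F [0.5 1.8 0.6] gap 0.19402000114070286 z [ 0.039  0.031 -0.999] yaw 98.7 T [ 0.31 -0.12  0.02]
```

View pics/r1.png

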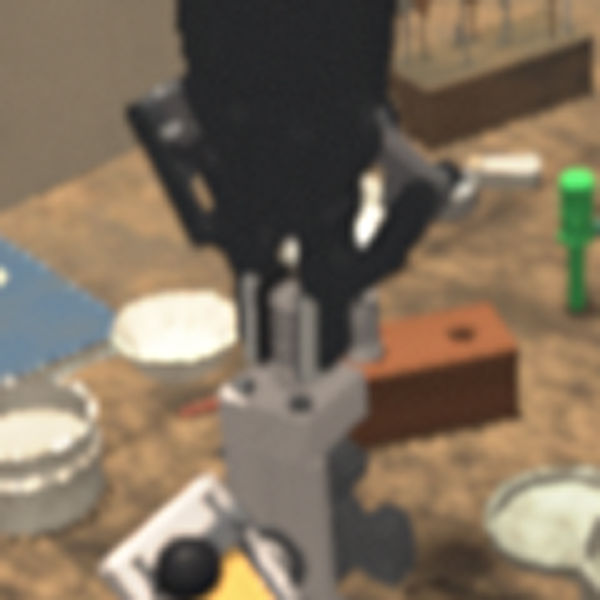

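jog_arm --pt "0 0 -0.2 0 255" --pt "0 0 -0.1 0 255"

```text
t: 12.3
tcp_pos: [0.5306, 0.2709, 0.1374]
tool_rot: [0.651, 0.758, 0.024, 0.004]
force: [-2.9, -1.5, 13.4]
finger_gap: 0.193
```

```bash
python3 st.py
```

```text
12.3 [0.5306 0.2709 0.1374] F [-2.9 -1.5 13.4] gap 0.193273122638811 z [ 0.038  0.031 -0.999] yaw 98.7 T [-0.03  0.58  0.06]
```

jog_arm --pt "0 0 0 0 120" --pt "0 0 0 0 120" --pt "0 0 0 0 120" --pt "0 0 0 0 120"

```text
t: 12.63
tcp_pos: [0.5296, 0.2698, 0.1377]
tool_rot: [0.651, 0.759, 0.023, 0.004]
force: [0.5, 0.2, -0.1]
finger_gap: 0.533
```

```bash
python3 st.py
```

```text
12.6333 [0.5296 0.2698 0.1377] F [ 0.5  0.2 -0.1] gap 0.5326611275926137 z [ 0.036  0.029 -0.999] yaw 98.7 T [-0.01  0.05  0.01]
```

jog_arm --pt "0 0 1 0 120" --pt "0 0 2 0 120" --pt "0 0 3 0 120" --pt "0 0 3 0 120" --pt "0 0 1 0 120"

```text
t: 13.05
tcp_pos: [0.5249, 0.2678, 0.2382]
tool_rot: [0.651, 0.759, 0.017, 0.001]
force: [0.8, 0.2, -0.2]
finger_gap: 0.528
```

```bash
python3 look.py s1
```

```text
13.05 [0.5249 0.2678 0.2382] F [ 0.8  0.2 -0.2] gap 0.5279831982499416 z [ 0.023  0.024 -0.999] yaw 98.7 T [-0.01 -0.02  0.02]
```

View pics/s1.png

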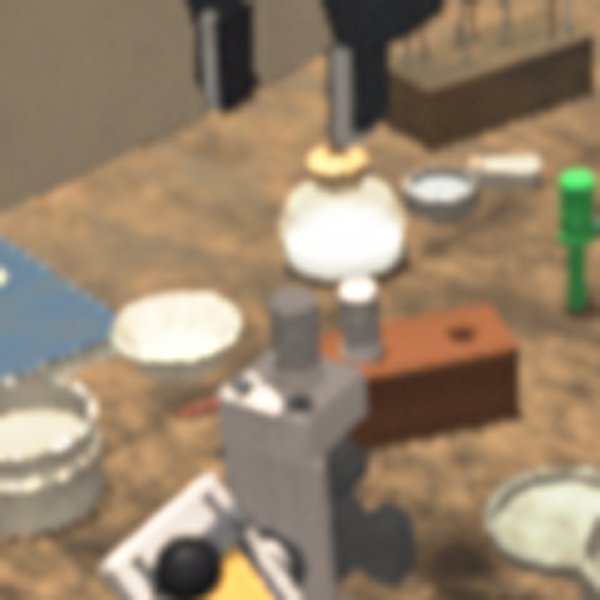

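jog_arm --pt "0 -3 1 0 120" --pt "0 -4 0 0 120" --pt "0 -4 0 0 120" --pt "0 -4 0 0 120" --pt "0 -4 0 0 120" --pt "0 -4 0 0 120" --pt "0 -4 0 0 120" --pt "0 -4 0 0 120" --pt "0 0 0 0 120" --pt "0 0 0 0 120"

```text
t: 13.93
tcp_pos: [0.5216, -0.0537, 0.2509]
tool_rot: [0.649, 0.76, 0.019, 0.003]
force: [-0.2, 0.7, -0.1]
finger_gap: 0.529
```

```bash
python3 look.py t1; python3 - <<'E'
from m import *
t=snapshot("top");s=snapshot("scene")
a=t["img"][160:250,215:375];cv2.imwrite("pics/t2.png",cv2.resize(a,None,fx=4,fy=4,interpolation=2)[:,:,::-1])
for v in range(204,211):print([pt(t,u,v).round(3)[2] for u in range(274,284)])
print(proj(s,[.5324,.27,.168]),proj(s,[.5324,.27,.132]))
b=blob(s,s["img"].astype(int).sum(2)<120,267,253,7);print(ray_z(s,b[0],b[1],.134))
E
```

```text
13.9333 [ 0.5216 -0.0537  0.2509] F [-0.2  0.7 -0.1] gap 0.5290883281254991 z [ 0.029  0.026 -0.999] yaw 99.0 T [ 0.01  0.01 -0.02]
[np.float64(0.132), np.float64(0.166), np.float64(0.167), np.float64(0.167), np.float64(0.168), np.float64(0.168), np.float64(0.131), np.float64(0.131), np.float64(1.42), np.float64(0.134)]
[np.float64(0.166), np.float64(0.171), np.float64(0.165), np.float64(0.169), np.float64(0.172), np.float64(0.167), np.float64(0.164), np.float64(0.134), np.float64(0.133), np.float64(0.134)]
[np.float64(0.173), np.float64(0.166), np.float64(0.168), np.float64(0.166), np.float64(0.172), np.float64(0.169), np.float64(0.166), np.float64(0.158), np.float64(0.133), np.float64(0.131)]
[np.float64(0.169), np.float64(0.171), np.float64(0.166), np.float64(0.17), np.float64(0.168), np.float64(0.166), np.float64(0.167), np.float64(0.165), np.float64(0.131), np.float64(0.134)]
[np.float64(0.166), np.float64(0.174), np.float64(0.169), np.float64(0.17), np.float64(0.171), np.float64(0.173), np.float64(0.169), np.float64(0.157), np.float64(0.134), np.float64(0.14)]
[np.float64(0.133), np.float64(0.163), np.float64(0.165), np.float64(0.166), np.float64(0.172), np.float64(0.169), np.float64(0.163), np.float64(0.153), np.float64(0.138), np.float64(0.129)]
[np.float64(0.133), np.float64(0.159), np.float64(0.169), np.float64(0.163), np.float64(0.166), np.float64(0.166), np.float64(0.148), np.float64(0.144), np.float64(0.132), np.float64(0.13)]
[286.51513934 198.63214277] [287.8045884  214.96496942]
[0.4715208  0.38319367 0.134     ]
```

View pics/t1.png

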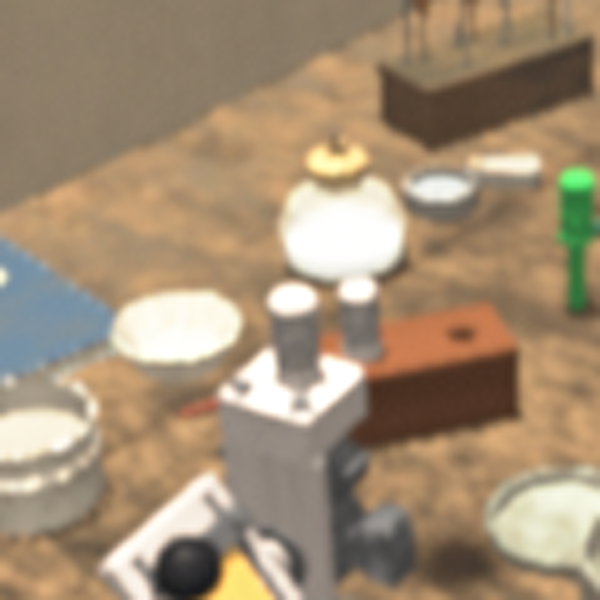

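View pics/t2.png

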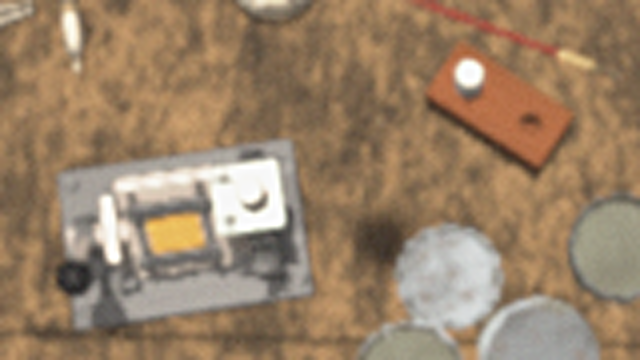

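```bash
python3 - <<'E'
from h import *
t=snapshot("top");print(ray_z(t,215+72.5/4,160+275.5/4,.134))
print(sign_off())
E
```

```text
[0.47949769 0.37879171 0.134     ]
the job is handed in; nothing more can be done
None
```

I tilted the table to its hard stop, put the long pin through the guide hole until its shoulder sat on the block, let go and backed away. I handed the job in at about 14 s of the 51 s.

- **Tilt:** I pushed the lever ball with the closed fingers until the force jumped to about 13 N at the stop. At the end the ball was at (0.479, 0.379) m, against (0.481, 0.380) m expected for full tilt.
- **Pin:** The depth picture puts the top of its head at about 0.168 m, which is exactly its seated height. With the shoulder down I felt about 13 N, and the pin stands upright and free of the gripper.
- **Left alone:** The short pin is still in the stand and the green look-alike was not touched. The red one was never near the arm, but I did not look at it again at the end. The gripper is clear of everything.
- **Problems on the way:** Small moves let the tool drift a few millimetres and lean up to about 3°. The pin first caught on the chamfer twice, at 17 and 19 N upward, before I shifted it and it slid in.
- **Check that disagreed:** In the last scene picture, an automatic dark-spot measurement put the ball 8–9 mm off, at (0.472, 0.383) m. I trusted the view from above, because the dark mask probably took in some shadow.

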